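# Fit the turntable's spring clip and lock it

### The job

Press the open spring clip sideways, mouth first, into the groove of the modelling turntable's spindle until you feel it snap fully home around the shaft (the sprung spindle gives way a little as you push), without forcing it once it is home. Then fold the raised keeper lever all the way down so that its nose drops behind the clip, and leave the things on the bench around the turntable where they are.

Things in the scene. Friction and masses are not known exactly. Their poses are not given: they have to be found in the camera images.
- turntable: Modelling turntable, fixed to the bench, not turning: plywood board 300 mm across, its top 48 mm above the bench, steel spindle standing up in its middle. Origin: on the bench under the spindle's axis; z up. The clip lies loose on the board on the -x side of the spindle, to be pushed roughly towards +x.
- groove (a point): Middle of the spindle's groove, on its axis, 6 mm above the board: where clip_center must come to. Greased core 28 mm across, 16 mm high (from the board up); above it a head 42 mm across, to 36 mm above the board. Axes as the turntable's. The spindle sits in a sprung rubber bush: pushed towards +x it gives way, 0.5 to 1 mm per N, at most 20 mm, and comes back when let go.
- clip_center (a point): Centre of the round seat of the loose C-shaped spring clip, half-way up its thickness. Flat steel, 12 mm thick, about 120 g, 66 mm long and 84 mm wide, lying flat on the board. x points out through the mouth, z up. Two sprung arms reach to x = +36 mm; lips at x = +12 mm leave a 20 mm gap, with a flared mouth about 60 mm wide in front of them.
- clip_back (a point): Middle of the outer face of the clip's rigid straight back bar, half-way up; 30 mm behind clip_center. The bar is 84 mm long (along y) and 15 mm thick. Axes as clip_center. A slow push of about 8 to 20 N springs the arms over the core (lips pass 12 mm from home), then the force drops as the clip jumps home or within 3 mm of it. The clip may sit home at any yaw within 20 degrees of the turntable's.
- keeper_hinge (a point): Hinge axis of the keeper lever: 27 mm on the +x side of the spindle's axis, 30 mm above the board; the hinge line runs along y. Axes as the turntable's.
- keeper (a joint): Keeper lever angle, rad: 0 = folded down level over the spindle's head towards -x; 1.57 = upright; 2.2 = leaned back to the +x side (stop). It stays where left (1 N moves it). Bar 14 mm wide, 8 mm thick. Near its end a nose 12 mm wide, inner face 64 mm from the hinge, reaches 26 mm below the hinge line: it drops behind the back bar of a clip that is home, else lands on it.
- keeper_tip (a point): Middle of the free end of the keeper lever, on its outer face (uppermost when folded down, turned to the turntable's +x side while it stands up); 86 mm from the hinge along the lever. The outer face lies 16 mm out from the hinge axis.

How it is judged (in metres and radians):
On the way:
1. the clip is home in the groove while the keeper is still raised (horizontal distance between clip_center and groove below 0.005 m and z of clip_center in the frame of turntable between 0.048 and 0.066 m and value of joint keeper above 1 rad), for 0.2 s.
At the end, for the whole second after the job is handed in: The clip lies flat and at rest, its seat centre within 5 mm of the spindle's axis at the height of the groove, and the keeper lever is folded down to less than 0.08 rad behind it (horizontal distance between clip_center and groove below 0.005 m and z of clip_center in the frame of turntable between 0.048 and 0.066 m and angle between clip_center's own z axis and vertical below 0.15 rad and value of joint keeper below 0.08 rad and linear speed of clip below 0.02 m/s); the robot touches nothing.
It fails at once if a thing on the bench around the turntable is moved by more than 30 mm (distance of any of wrench, mallet, grease_jar, cup from where it was at the start of the episode above 0.03 m).
It fails at once if the clip is pressed with more than 45 N (contact force between the arm and clip above 45 N).
It also fails if it takes over 54 s, if anything falls off the work surface, if the arm or the gripper's body presses on something with over 40 N, if the wrist force passes 120 N, or if a joint passes its speed limit or range.

### The arm

A 6-joint arm with a two-finger parallel gripper is mounted at the origin on the work surface. World frame = base frame: x ahead of the robot, y to its left, z up, the work surface at z = 0. Lengths are in mm, angles in rad, forces in N, time in s.
With the tool pointing down it reaches from about 300 to 775 mm from the base axis. Payload 14.6 kg.
Tool frame: the origin (TCP) lies on the centre line of the jaws, within the pads' length; the fingertips stand 19 mm ahead of it and the grasp point (between the pads) is the TCP (bot.tip_reach is the distance from the TCP to the fingertips, in mm); y points along the fingers, x is the direction in which the jaws open and shut, and the axes are right-handed (so a half turn about y gives the same grasp; the last joint's range is limited). The gripper opens to 85 mm and grips with 20 to 120 N. Pads are 22 mm wide; open, the fingers measure 114 mm over their backs; the gripper's body (76 mm by 85 mm) begins 54 mm behind the grasp point. The pads swing forward as they close: fully open they stand 13 mm farther back than shut.
Start: joints at [1.144, 0.3, 1.521, -0, 1.321, -0.067], TCP at [193.645, 514.773, 250.281] pointing down, gripper open.
Joint ranges: [-3.03, 3.03], [-0.79, 2.21], [0.23, 2.52], [-1.04, 4.18], [0, 3.07], [-2.55, 2.55]. Speed limits (rad/s): [2.22, 2.22, 2.57, 3.14, 3.14, 3.14].

### API

Orientations are given as a unit quaternion [w, x, y, z].
In Python, from rig import bot gives the robot as it stands. Calls block until the motion is done:
- bot.move_to(position, orientation): joint-space move of the TCP to a pose.
- bot.servo_line(position, attitude=None, speed=150, until_force=None): straight line of the TCP; attitude=None keeps the orientation; speed is the mean speed in mm/s. With until_force (N) it stops when the force on the tool has changed by that much, and returns True; else False.
- bot.move_joints(angles): joint-space move.
- bot.move_gripper(opening, grip_force=None): finger opening in mm; grip_force is the grip in N (None keeps the last); returns when the fingers have stopped.
- bot.dwell(seconds).
- bot.ik(position, orientation): joint angles nearest the present ones, or None.
- bot.read_state(): the state.
- bot.read_camera(name): name is "scene" or "top" or "wrist"; returns a dict with "image" (480x640x3 uint8, blue, green, red), "depth" (480x640 float32, mm along the optical axis (not along the pixel's ray), 0 where there is no reading), "fovy" (degrees; the focal length in pixels is half the picture's height over the tangent of half this angle, whatever the lens; pixels are square), "cx", "cy" (the principal point, pixels), "eye" and "attitude" of the camera in the world; the wrist camera has in their place "mount" (4x4, takes a point from camera to tool coordinates, whose origin is the TCP and whose axes are the tool frame's). Camera axes: x right, y down, z forward; pixel columns grow to the right and rows downward; lengths in mm; the calibration is good to about 2 mm. The wrist camera is an equidistant fisheye: a pixel r from the principal point sees the ray r / f radians off the axis. A picture is of the moment at which its call begins: read the wrist's pose just before it.
A pose or a line that the arm cannot do raises bot.MotionError and nothing moves.
- bot.finish_job(): hands the job in, once; it reports no verdict.
The state is a dict: "clock": time; "joint_positions": joint angles; "qvel": joint speeds; "effort": joint torques, N m; "ee_pos": TCP position; "tool_rot": TCP orientation; "ft_force": force on the tool from outside, world axes, zero at the start; "moment": the same for the moment, N m; "grip_width": finger opening in mm.
Only numpy, scipy, OpenCV 4.12 (cv2) and the standard library are available. Lean on these libraries where they do the work, as an engineer would, in place of code of your own. Each camera call takes 0.05 s, during which the arm holds its last target.

## Working session

There is one attempt and no reset: what is moved stays moved. The work goes in short steps, each a Python script; the robot and the scene stay as the last script left them, time stands still between calls to the robot, and variables do not carry over. Pictures are saved under pics/ and viewed, and the job is handed in when it is done.

```bash
ls; mkdir -p pics
python3 - <<'E'
from rig import bot
import cv2
for n in ["scene","top","wrist"]:
    s=bot.read_state() 
    c=bot.read_camera(n); cv2.imwrite(f"pics/{n}0.png",c["image"])
    print(n,{k:v for k,v in c.items() if k not in("image","depth")})
print(s)
E
```

```text
pics
scene {'fovy': 48.78977930058607, 'cx': 317.4904821485909, 'cy': 230.49289589143854, 'eye': array([ 936.89125753, -300.21168054,  492.04227501]), 'attitude': array([-0.39695269,  0.81034555,  0.3919288 , -0.17933341])}
top {'fovy': 53.32904342779228, 'cx': 317.8846167848466, 'cy': 244.66266533777, 'eye': array([518.55396404,   5.78937352, 743.46102057]), 'attitude': array([ 0.00476556, -0.70050996,  0.7132329 , -0.02370486])}
wrist {'fovy': 65.70646984690485, 'cx': 328.77816024311613, 'cy': 232.34219609204322, 'mount': array([[ 9.99999672e-01, -4.01779763e-04,  7.03291428e-04,
        -2.73769572e-01],
       [-7.94444622e-04, -3.17365387e-01,  9.48303000e-01,
        -1.23286494e+02],
       [-1.57808599e-04, -9.48303248e-01, -3.17365602e-01,
         8.09822882e+01],
       [ 0.00000000e+00,  0.00000000e+00,  0.00000000e+00,
         1.00000000e+00]])}
{'clock': 0.1, 'joint_positions': array([ 1.14434722e+00,  3.00429173e-01,  1.52154095e+00, -1.28846379e-06,
        1.32070962e+00, -6.65790838e-02]), 'qvel': array([-0.00024741, -0.00096397, -0.00178526,  0.0003234 ,  0.00132444,
        0.00120351]), 'effort': array([-4.70627438e-04, -5.44383895e+01, -3.62367833e+01, -1.57273753e-04,
        3.09045921e-03, -5.00895590e-05]), 'ee_pos': array([193.59341739, 514.58922332, 249.76127947]), 'tool_rot': array([-0.58121271,  0.58160795,  0.40211523, -0.40277453]), 'ft_force': array([ 0.36059283,  0.12201291, -0.05717154]), 'moment': array([ 0.05149172, -0.00725227,  0.02865906]), 'grip_width': 85.51449109226466}
```

View pics/scene0.png

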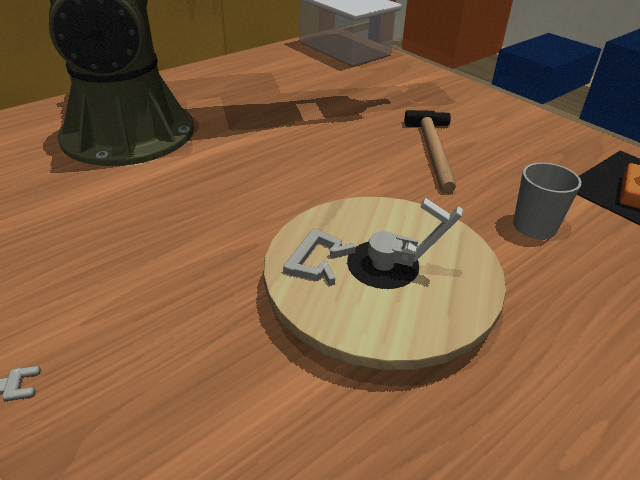

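View pics/top0.png

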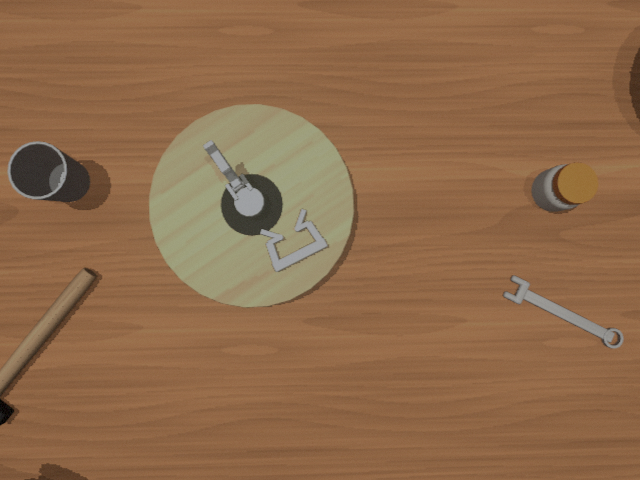

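The scene view shows the clip at (310,255) and the keeper leaned back at (440,235). In the top view the spindle head is at (249,203), the clip's back bar runs around (300,255), and the keeper tip is near (211,147). Next I'll measure these from the top view.

```bash
cat > h.py <<'E'
import numpy as np, cv2
from scipy.spatial.transform import Rotation as R
def rot(q): return R.from_quat([q[1],q[2],q[3],q[0]])
def quat(r):
    q=r.as_quat(); return [q[3],q[0],q[1],q[2]]
def onplane(c,uv,z):
    uv=np.atleast_2d(np.array(uv,float)); f=240/np.tan(np.radians(c["fovy"])/2)
    d=np.c_[(uv[:,0]-c["cx"])/f,(uv[:,1]-c["cy"])/f,np.ones(len(uv))]
    d=rot(c["attitude"]).apply(d); e=np.array(c["eye"])
    return e+d*((z-e[2])/d[:,2])[:,None]
def pts3(c,mask=None):
    f=240/np.tan(np.radians(c["fovy"])/2)
    v,u=np.nonzero((c["depth"]>0)&(mask if mask is not None else True))
    d=c["depth"][v,u]
    P=np.c_[(u-c["cx"])/f*d,(v-c["cy"])/f*d,d]
    return rot(c["attitude"]).apply(P)+np.array(c["eye"]),u,v
E
python3 - <<'E'
from rig import bot
from h import *
c=bot.read_camera("top"); im=c["image"]
hsv=cv2.cvtColor(im,cv2.COLOR_BGR2HSV)
# board
wood=((hsv[...,0]>18)&(hsv[...,0]<45)&(hsv[...,1]>40)&(hsv[...,2]>90)).astype(np.uint8)
cn,_=cv2.findContours(wood,cv2.RETR_EXTERNAL,cv2.CHAIN_APPROX_NONE); cb=max(cn,key=cv2.contourArea)
w=onplane(c,cb[:,0],48)[:,:2].astype(np.float32); print("board",cv2.fitEllipse(w))
grey=((hsv[...,1]<40)&(hsv[...,2]>100)).astype(np.uint8)
roi=np.zeros_like(grey); roi[100:310,145:360]=1
n,l,st,ce=cv2.connectedComponentsWithStats(grey*roi)
for i in range(1,n):
    if st[i,4]>30: print(i,st[i],ce[i])
P,u,v=pts3(c,(grey*roi)>0)
for i in range(1,n):
    if st[i,4]>30:
        z=P[l[v,u]==i][:,2]; print(i,np.percentile(z,[5,50,95]))
x0,y0=140,95
cv2.imwrite("pics/crop.png",cv2.resize(im[120:290,180:350],None,fx=3.5,fy=3.5,interpolation=cv2.INTER_CUBIC))
cv2.imwrite("pics/mask.png",cv2.resize(grey[120:290,180:350]*255,None,fx=3,fy=3))
E
```

```text
board ((606.7501831054688, 82.40229034423828), (295.0157470703125, 296.0426330566406), 19.345247268676758)
1 [ 203  140   61   76 1361] [237.13299045 185.23659074]
2 [ 260  209   68   63 1244] [294.00723473 244.06028939]
1 [ 80.99353432  84.63630201 150.48476163]
2 [57.03532871 59.4959777  61.49265115]
```

View pics/crop.png

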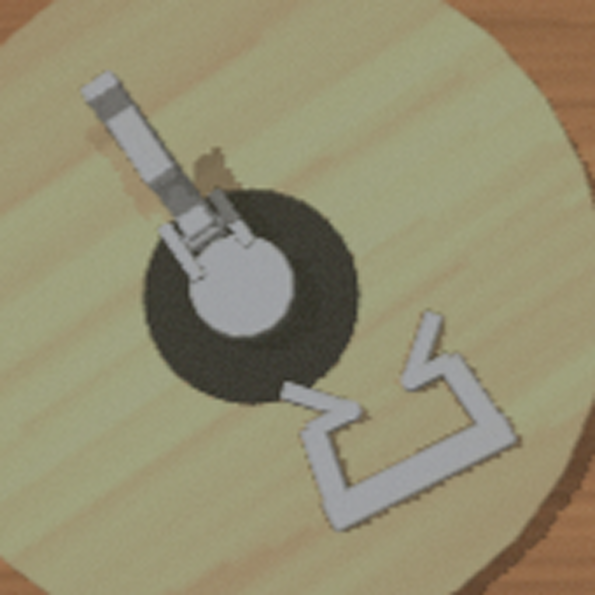

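The enlarged top crop shows the head circle at crop (243,286), the keeper running up-left to (100,85), and the clip's back edge from (343,530) to (518,438), with its mouth facing roughly toward the spindle.

Run:
```python
from rig import bot
from h import *
c=bot.read_camera("top"); im=c["image"]
hsv=cv2.cvtColor(im,cv2.COLOR_BGR2HSV)
grey=((hsv[...,1]<40)&(hsv[...,2]>100)).astype(np.uint8)
roi=np.zeros_like(grey); roi[100:310,145:360]=1
n,l,st,ce=cv2.connectedComponentsWithStats(grey*roi)
clip=(l==2).astype(np.uint8)
cn,_=cv2.findContours(clip,cv2.RETR_EXTERNAL,cv2.CHAIN_APPROX_NONE); cb=max(cn,key=cv2.contourArea)
w=onplane(c,cb[:,0],60)[:,:2].astype(np.float32)
r=cv2.minAreaRect(w); print("clip rect",r); print(cv2.boxPoints(r))
# dark disc
dark=((hsv[...,2]<75)&(hsv[...,1]<110)).astype(np.uint8); roi2=np.zeros_like(dark); roi2[165:245,210:295]=1
cn,_=cv2.findContours(dark*roi2,cv2.RETR_EXTERNAL,cv2.CHAIN_APPROX_NONE); cb=max(cn,key=cv2.contourArea)
print("disc",cv2.minEnclosingCircle(onplane(c,cb[:,0],48)[:,:2].astype(np.float32)))
# head: points z 80..88
P,u,v=pts3(c,(l==1)); 
Z=P[:,2]; 
for (U,V) in [(100,85),(110,100),(118,115),(140,140),(160,165),(180,195),(200,220),(170,230),(235,240),(195,270),(243,286)]:
    uu,vv=180+U/3.5,120+V/3.5; k=np.argmin((u-uu)**2+(v-vv)**2); print((U,V),P[k].round(1))
m=np.zeros_like(grey); cv2.circle(m,(249,202),15,1,-1)
s=(m[v,u]>0)&(abs(Z-84)<4); print("headz",np.median(Z[s]))
H,_,_=pts3(c,(l==1)&(m>0));
h8=np.array([np.array([180+243/3.5-.5,120+286/3.5-.5])]); print("head c",onplane(c,h8,84))
k=Z>95; Q=P[k]; d=np.linalg.svd(Q[:,:2]-Q[:,:2].mean(0),full_matrices=False)[2][0]; print("keeper mean",Q.mean(0),"dir",d,np.degrees(np.arctan2(d[1],d[0])), "zmax",np.percentile(Z,99))
```

```text
clip rect ((622.6961669921875, 91.35607147216797), (69.43179321289062, 42.135066986083984), 25.585439682006836)
[[582.2863    95.365486]
 [600.4826    57.362083]
 [663.106     87.34666 ]
 [644.9097   125.35006 ]]
disc ((606.6824340820312, 82.3507080078125), 44.27099609375)
(100, 85) [670.3 123.2 149.6]
(110, 100) [665.6 122.  143.1]
(118, 115) [660.6 118.3 142.7]
(140, 140) [651.3 110.7 143.8]
(160, 165) [640.7 102.  152.1]
(180, 195) [636.7 100.4 146.6]
(200, 220) [636.7 100.4 146.6]
(170, 230) [633.9 105.1 148.6]
(235, 240) [637.7  98.9 148.1]
(195, 270) [633.9 105.1 148.6]
(243, 286) [636.7 100.4 146.6]
headz nan
head c [[606.68634413  82.02558202  84.        ]]
keeper mean [655.4342471  114.66337459 145.48304822] dir [-0.8294541  -0.55857488] -146.0427016914119 zmax 153.90605868666233
  return _methods._mean(a, axis=axis, dtype=dtype,
  ret = ret.dtype.type(ret / rcount)
```

```bash
cat >> h.py <<'E'
def clipmask(c,near=None):
    hsv=cv2.cvtColor(c["image"],cv2.COLOR_BGR2HSV)
    g=((hsv[...,1]<45)&(hsv[...,2]>95)).astype(np.uint8)
    roi=np.zeros_like(g); roi[100:310,145:360]=1
    n,l,st,ce=cv2.connectedComponentsWithStats(g*roi)
    return l,st,ce
E
python3 - <<'E'
from rig import bot
from h import *
c=bot.read_camera("top")
l,st,ce=clipmask(c)
i=[k for k in range(1,len(st)) if st[k,4]>300]
print([(st[k,4],ce[k]) for k in i])
k=max(i,key=lambda k:ce[k][1]); clip=(l==k).astype(np.uint8)
cn,_=cv2.findContours(clip,cv2.RETR_EXTERNAL,cv2.CHAIN_APPROX_NONE); cb=max(cn,key=cv2.contourArea)
w=onplane(c,cb[:,0],60)[:,:2].astype(np.float32)
r=cv2.minAreaRect(w); print("clip rect",r); print(cv2.boxPoints(r))
o=[k2 for k2 in i if k2!=k]
P,u,v=pts3(c,np.isin(l,o)); print(np.histogram(P[:,2],12))
h=(abs(P[:,2]-84)<5)
m=np.zeros_like(clip); m[v[h],u[h]]=1
cn,_=cv2.findContours(m,cv2.RETR_EXTERNAL,cv2.CHAIN_APPROX_NONE); cb=max(cn,key=cv2.contourArea)
print("head",cv2.minEnclosingCircle(onplane(c,cb[:,0],84)[:,:2].astype(np.float32)), P[h][:,2].mean())
Q=P[P[:,2]>100]
print(Q[Q[:,2].argsort()][::25].round(1))
d=np.linalg.svd(Q[:,:2]-Q[:,:2].mean(0),full_matrices=False)[2][0]; print(Q.mean(0),np.degrees(np.arctan2(d[1],d[0])))
# direction from axis
a=np.array([606.7,82.2]); q=Q.mean(0)[:2]-a; print("axis->keeper",np.degrees(np.arctan2(q[1],q[0])))
b=cv2.boxPoints(r);
E
```

```text
[(np.int32(1398), array([236.97281831, 184.97639485])), (np.int32(1260), array([293.93968254, 243.96746032]))]
clip rect ((554.9425659179688, 24.544513702392578), (64.54484558105469, 83.6749267578125), 25.760906219482422)
[[507.69424     48.19785   ]
 [544.0608     -27.16109   ]
 [602.1909       0.89117813]
 [565.82434     76.25012   ]]
(array([  5,   0,   1, 253, 742,  21,   5,   2,   4,   4, 156, 198]), array([ 46.75053016,  55.75685471,  64.76317926,  73.7695038 ,
        82.77582835,  91.7821529 , 100.78847744, 109.79480199,
       118.80112654, 127.80745108, 136.81377563, 145.82010018,
       154.82642472]))
head ((616.834228515625, 89.38801574707031), 32.310577392578125) 83.87516643948331
[[652.2 106.  102.3]
 [665.4 116.6 138.3]
 [662.7 124.  139.5]
 [659.7 117.4 141.1]
 [660.6 112.1 142.4]
 [653.9 113.2 143.6]
 [649.9 118.  145. ]
 [667.4 120.1 146.2]
 [674.7 124.8 147.3]
 [647.9 108.8 147.9]
 [674.3 123.3 148.8]
 [666.6 125.7 149.5]
 [642.3 109.6 150.6]
 [638.3 100.9 151.3]
 [638.1 109.3 152.6]]
[655.38088604 114.55669222 145.04631218] -146.40872839248078
axis->keeper 33.610767751334805
```

Measured so far: the spindle axis is near (606.7, 82.2), turntable yaw is about 33.7°, clip_center is near (553, 23.5) and clip yaw is 25.8°. That leaves the clip about 30 mm off laterally. Squeezing could get close to the 45 N limit, so I'll push it sideways with the closed fingers first and then from behind. I'll check IK for both.

```bash
cat >> h.py <<'E'
A=np.array([606.7,82.2]); TY=33.7
def tool(zh):
    "tool down, tool z heading zh deg"
    a=np.radians(zh); z=np.array([np.cos(a),np.sin(a),0]); y=np.array([0,0,-1.]); x=np.cross(y,z)
    return quat(R.from_matrix(np.c_[x,y,z]))
def U(deg): return np.array([np.cos(np.radians(deg)),np.sin(np.radians(deg))])
E
python3 - <<'E'
from rig import bot
from h import *
s=bot.read_state(); print(rot(s["tool_rot"]).as_matrix().round(3)); print(bot.tip_reach)
cc=np.array([553,23.5])
for zh in (-64+7,116+7,213.7,33.7,225,45):
    for p in (cc-60*U(115.8),A-80*U(33.7),A+115*U(33.7)):
        for z in (72,150):
            q=bot.ik([*p,z],tool(zh)); print(zh,p.round(),z,None if q is None else np.round(q,2))
E
```

```text
[[ 0.352 -0.    -0.936]
 [ 0.936 -0.     0.352]
 [-0.    -1.    -0.   ]]
19.0
-57 [579. -31.] 72 [-0.12  0.57  1.59 -0.    0.99  2.45]
-57 [579. -31.] 150 [-0.12  0.46  1.54 -0.    1.14  2.45]
-57 [540.  38.] 72 None
-57 [540.  38.] 150 None
-57 [702. 146.] 72 None
-57 [702. 146.] 150 None
123 [579. -31.] 72 [-0.12  0.57  1.59 -0.    0.99 -0.69]
123 [579. -31.] 150 [-0.12  0.46  1.54 -0.    1.14 -0.69]
123 [540.  38.] 72 [ 0.    0.5   1.7  -0.    0.94 -0.57]
123 [540.  38.] 150 [ 0.    0.39  1.65 -0.    1.1  -0.57]
123 [702. 146.] 72 [ 0.15  0.84  1.11 -0.    1.19 -0.42]
123 [702. 146.] 150 [ 0.15  0.76  1.06 -0.    1.32 -0.42]
213.7 [579. -31.] 72 [-0.12  0.57  1.59 -0.    0.99 -2.27]
213.7 [579. -31.] 150 [-0.12  0.46  1.54  0.    1.14 -2.27]
213.7 [540.  38.] 72 [ 0.    0.5   1.7  -0.    0.94 -2.16]
213.7 [540.  38.] 150 [ 0.    0.39  1.65  0.    1.1  -2.16]
213.7 [702. 146.] 72 [ 0.15  0.84  1.11  0.    1.19 -2.01]
213.7 [702. 146.] 150 [ 0.15  0.76  1.06  0.    1.32 -2.01]
33.7 [579. -31.] 72 [-0.12  0.57  1.59 -0.    0.99  0.87]
33.7 [579. -31.] 150 [-0.12  0.46  1.54 -0.    1.
[... 203 characters left out ...]
50 [ 0.15  0.76  1.06 -0.    1.32  1.14]
225 [579. -31.] 72 [-0.12  0.57  1.59 -0.    0.99 -2.47]
225 [579. -31.] 150 [-0.12  0.46  1.54 -0.    1.14 -2.47]
225 [540.  38.] 72 [ 0.    0.5   1.7  -0.    0.94 -2.35]
225 [540.  38.] 150 [ 0.    0.39  1.65 -0.    1.1  -2.35]
225 [702. 146.] 72 [ 0.15  0.84  1.11 -0.    1.19 -2.2 ]
225 [702. 146.] 150 [ 0.15  0.76  1.06 -0.    1.32 -2.2 ]
45 [579. -31.] 72 [-0.12  0.57  1.59  0.    0.99  0.67]
45 [579. -31.] 150 [-0.12  0.46  1.54  0.    1.14  0.67]
45 [540.  38.] 72 [0.   0.5  1.7  0.   0.94 0.79]
45 [540.  38.] 150 [0.   0.39 1.65 0.   1.1  0.79]
45 [702. 146.] 72 [0.15 0.84 1.11 0.   1.19 0.94]
45 [702. 146.] 150 [0.15 0.76 1.06 0.   1.32 0.94]
```

Run:
```python
from rig import bot
from h import *
bot.move_gripper(0)
psi=36; cf=A-78*U(psi); e=cf-7*U(psi)-39*U(psi+90)-11*U(psi+97)
s=e-48*U(psi+97); q=tool(psi+97)
print(e,s)
bot.move_to([*s,160],q); bot.servo_line([*s,73],speed=120,until_force=10)
print(bot.read_state()["ee_pos"],bot.servo_line([*e,73],speed=50,until_force=12))
print(bot.read_state()["ee_pos"],bot.read_state()["ft_force"])
b=e-20*U(psi+97)
bot.servo_line([*b,73]); bot.servo_line([*b,170],speed=200)
h=A-150*U(45)
bot.move_to([*h,170],tool(psi+180)); print(bot.read_state()["clock"])
c=bot.read_camera("top"); cv2.imwrite("pics/t1.png",c["image"])
```

```text
[568.35916228  -7.35829994] [601.09508356 -42.46327762]
[601.5359721  -42.47866491  73.8240386 ] False
[568.46326419  -7.50653416  72.9802146 ] [0.19371236 0.74124901 0.90809239]
7.75
```

View pics/t1.png

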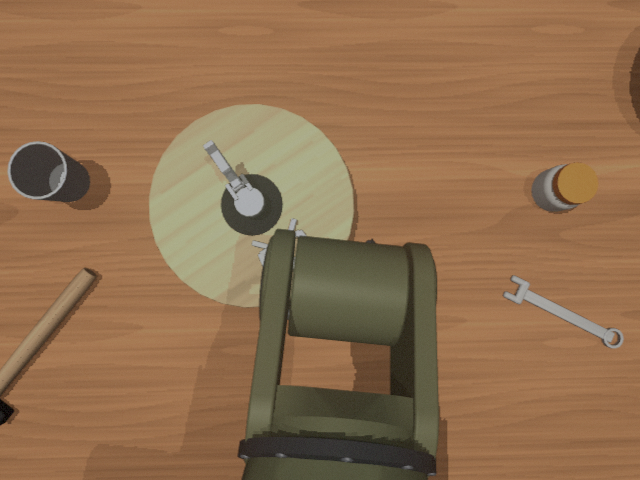

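The arm covers the clip in this view; only its arm tips show, at (256,245) and (292,222). I'll move it aside and look again.

```bash
cat >> h.py <<'E'
def clippose(c):
    l,st,ce=clipmask(c)
    i=[k for k in range(1,len(st)) if st[k,4]>300]
    k=max(i,key=lambda k:ce[k][1]); m=(l==k).astype(np.uint8)
    cn,_=cv2.findContours(m,cv2.RETR_EXTERNAL,cv2.CHAIN_APPROX_NONE); cb=max(cn,key=cv2.contourArea)
    w=onplane(c,cb[:,0],60)[:,:2].astype(np.float32)
    r=cv2.minAreaRect(w); return r,cv2.boxPoints(r),st[i],w
E
python3 - <<'E'
from rig import bot
from h import *
j=bot.read_state()["joint_positions"].copy(); j[0]-=0.7; bot.move_joints(j)
c=bot.read_camera("top"); cv2.imwrite("pics/t2.png",cv2.resize(c["image"][120:290,180:350],None,fx=3.5,fy=3.5,interpolation=cv2.INTER_CUBIC))
r,b,st,_=clippose(c); print(r,b,st[:,4],bot.read_state()["clock"])
E
```

```text
((541.0357055664062, 36.86537551879883), (64.86397552490234, 83.56157684326172), 29.253740310668945) [[492.3226    57.468807]
 [533.15735  -15.43567 ]
 [589.7488    16.261944]
 [548.91406   89.16642 ]] [1397 1270] 9.1417
```

View pics/t2.png

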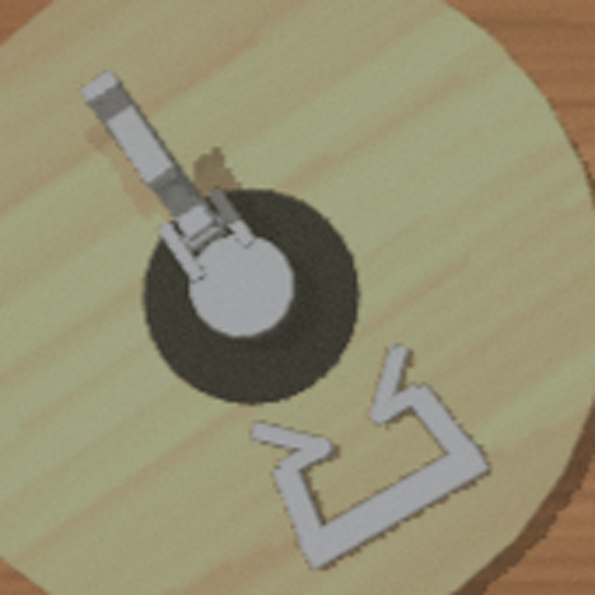

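Clip pose is now yaw 29.3° with its centre at (539, 35.7), and the bearing to the axis is 34.4°, so it lines up well with the turntable. Next I'll go behind it with two spread fingers, touch the board to set the height, then push in slow steps while watching the force.

Run:
```python
from rig import bot
from h import *
q=tool(214); u=U(34.2)
bot.move_gripper(40)
p=A-152*u
bot.move_to([*p,150],q); bot.servo_line([*p,82],speed=150,until_force=8)
print("touch",bot.servo_line([*p,58],speed=25,until_force=4),bot.read_state()["ee_pos"],bot.read_state()["ft_force"])
z=bot.read_state()["ee_pos"][2]+3.5
bot.servo_line([*p,z]); f0=bot.read_state()["ft_force"]; print(z,f0)
# advance to clip_center ~ -27
p=A-(27+41)*u
print(bot.servo_line([*p,z],speed=45,until_force=7)); s=bot.read_state()
print(s["ee_pos"],s["ft_force"]-f0,s["clock"], "tcp along",(s["ee_pos"][:2]-A)@u,"lat",np.cross(u,s["ee_pos"][:2]-A))
c=bot.read_camera("scene"); cv2.imwrite("pics/s2.png",c["image"][150:400,220:540])
np.save("f0.npy",f0); np.save("z.npy",z)
```

```text
touch True [481.00270153  -3.22525315  65.35380099] [-2.21110644 -0.21814061  8.01248101]
68.85380099042528 [-0.37262361 -0.41505178 -1.19608274]
False
[550.46574576  43.9796297   68.88804605] [1.01041103 1.79154446 0.82844987] 14.4917 tcp along -67.99329413033409 lat -0.0029862403556570882<stdin>:13: DeprecationWarning: Arrays of 2-dimensional vectors are deprecated. Use arrays of 3-dimensional vectors instead. (deprecated in NumPy 2.0)
```

View pics/s2.png

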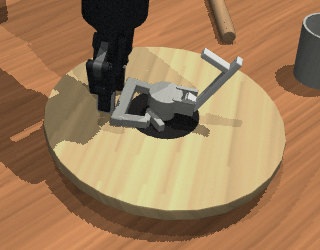

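The scene crop shows the fingers behind the back bar at (105,105) and the clip's mouth straddling the spindle. Next is the slow, force-logged push.

```bash
cat > push.py <<'E'
from rig import bot
from h import *
import sys
f0=np.load("f0.npy"); z=float(np.load("z.npy")); u=U(34.2)
end=float(sys.argv[1]); drop=float(sys.argv[2])
x=(bot.read_state()["ee_pos"][:2]-A)@u; mx=0; log=[]
while x<end:
    x+=0.7; bot.servo_line([*(A+x*u),z],speed=18)
    s=bot.read_state(); f=-(s["ft_force"]-f0)[:2]@u; log.append((round((s["ee_pos"][:2]-A)@u,1),round(f,1)))
    mx=max(mx,f)
    if f>28: print("MAX"); break
    if mx>6 and f<mx-drop: print("DROP"); break
print(log,bot.read_state()["clock"])
E
python3 push.py -28 4
```

```text
DROP
[(np.float64(-67.3), np.float64(-0.1)), (np.float64(-66.6), np.float64(-0.5)), (np.float64(-65.8), np.float64(-0.3)), (np.float64(-65.2), np.float64(0.1)), (np.float64(-64.5), np.float64(1.3)), (np.float64(-63.8), np.float64(1.7)), (np.float64(-63.1), np.float64(2.2)), (np.float64(-62.4), np.float64(2.0)), (np.float64(-61.7), np.float64(3.1)), (np.float64(-61.0), np.float64(4.0)), (np.float64(-60.3), np.float64(5.1)), (np.float64(-59.6), np.float64(3.3)), (np.float64(-58.9), np.float64(4.0)), (np.float64(-58.3), np.float64(4.8)), (np.float64(-57.7), np.float64(4.7)), (np.float64(-57.1), np.float64(5.6)), (np.float64(-56.4), np.float64(6.8)), (np.float64(-55.7), np.float64(7.0)), (np.float64(-55.1), np.float64(7.4)), (np.float64(-54.5), np.float64(8.1)), (np.float64(-53.8), np.float64(8.1)), (np.float64(-53.2), np.float64(8.9)), (np.float64(-52.5), np.float64(8.1)), (np.float64(-51.8), np.float64(9.4)), (np.float64(-51.2), np.float64(9.4)), (np.float64(-50.5), np.float64(10.6)), (np.float64(-49.9), np.float64(11.3)), (np.float64(-49.2), np.float64(11.5)), (np.float64(-48.5), np.float64(10.7)), (np.float64(-47.8), np.float64(10.5)), (np.float64(-47.0), np.float64(11.5)), (np.float64(-46.2), np.float64(9.6)), (np.float64(-44.7), np.float64(0.3))] 22.7917
```

Force rose to 11.5 N and then fell to 0.3 N, which looks like the snap. I'll back off and check.

Run:
```python
from rig import bot
from h import *
u=U(34.2); z=float(np.load("z.npy"))
bot.servo_line([*(A-62*u),z],speed=100); bot.servo_line([*(A-70*u),190],speed=200)
j=bot.read_state()["joint_positions"].copy(); j[0]-=0.6; bot.move_joints(j)
c=bot.read_camera("top"); cv2.imwrite("pics/t3.png",cv2.resize(c["image"][120:290,180:350],None,fx=3.5,fy=3.5,interpolation=cv2.INTER_CUBIC))
P,uu,v=pts3(c); 
r=[(st) for st in clippose(c)[2]]; print(r,bot.read_state()["clock"])
```

```text
[array([ 203,  141,   84,   97, 2579], dtype=int32)] 25.15
```

View pics/t3.png

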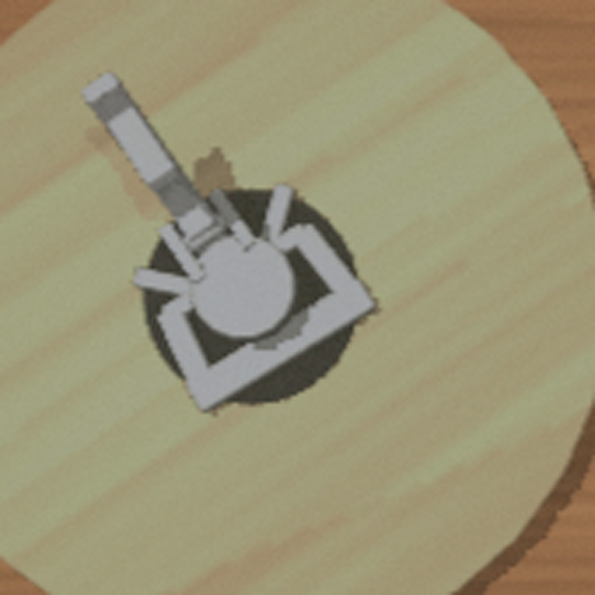

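In the crop the clip surrounds the core, with its back bar from (205,410) to (378,305). I'll measure how far it is from home.

Run:
```python
from rig import bot
from h import *
c=bot.read_camera("top")
l,st,ce=clipmask(c); P,uu,v=pts3(c,(l==1+np.argmax(st[1:,4])))
k=(P[:,2]>54)&(P[:,2]<66)
w=onplane(c,np.c_[uu[k],v[k]],60)[:,:2]
d=w-A; 
t=cv2.minAreaRect(w.astype(np.float32)); print(t)
for yaw in (28,30,32,33.7,36):
    u=U(yaw); n=U(yaw+90); back=np.percentile(d@u,[0,.5,2]); 
    print(yaw,back,(d@n).min(),(d@n).max(),(d@u).max())
print(onplane(c,[[180+205/3.5-.5,120+410/3.5-.5],[180+378/3.5-.5,120+305/3.5-.5]],60)[:,:2])
```

```text
((606.9174194335938, 82.62565612792969), (64.4677734375, 83.20184326171875), 30.44377326965332)
28 [-33.4236554  -32.58526211 -31.5919283 ] -42.42143406775348 40.71800237730836 34.03582376421438
30 [-32.0406099  -31.72766572 -31.23332641] -41.5453743085935 41.656380067175185 32.89554041967095
32 [-32.5279669  -31.95314359 -31.27059464] -40.61869791041281 42.54400587460361 33.526170156146996
33.7 [-33.56700241 -32.7120546  -31.65456038] -39.88744977620107 43.25777461806284 34.469149477554645
36 [-34.92555715 -33.89442957 -32.51187704] -39.36027402667859 44.162739251786334 35.6964977554094
[[559.36611455 100.87661614]
 [601.24548772  29.78762875]]
```

The clip is about 2.5 mm short of home, which the task allows. For more margin I'll give it one gentle extra push, capped at about 10 N.

Run:
```python
from rig import bot
from h import *
u=U(32.5); z=float(np.load("z.npy")); q=tool(212)
bot.move_to([*(A-62*u),100],q); bot.servo_line([*(A-60*u),z],speed=120)
f0=bot.read_state()["ft_force"]; x=-47
bot.servo_line([*(A+x*u),z],speed=60,until_force=6); log=[]
while x<-33:
    x+=0.8; bot.servo_line([*(A+x*u),z],speed=25)
    s=bot.read_state(); f=-(s["ft_force"]-f0)[:2]@u; log.append((float(round((s["ee_pos"][:2]-A)@u,1)),float(round(f,1))))
    if f>10: break
print(log)
bot.servo_line([*(A-60*u),z],speed=100); bot.servo_line([*(A-70*u),190],speed=200)
j=bot.read_state()["joint_positions"].copy(); j[0]-=0.55; bot.move_joints(j)
c=bot.read_camera("top"); cv2.imwrite("pics/t4.png",cv2.resize(c["image"][120:290,180:350],None,fx=3.5,fy=3.5,interpolation=cv2.INTER_CUBIC))
l,st,ce=clipmask(c); P,uu,v=pts3(c,(l==1+np.argmax(st[1:,4])))
k=(P[:,2]>54)&(P[:,2]<66)
w=onplane(c,np.c_[uu[k],v[k]],60)[:,:2]; t=cv2.minAreaRect(w.astype(np.float32)); print(t, np.array(t[0])-3*U(t[2])-A)
print(bot.read_state()["clock"])
```

```text
[(-46.3, 0.2), (-45.4, -0.3), (-44.6, -0.5), (-43.8, 0.4), (-43.0, 0.3), (-42.2, -1.2), (-41.4, 0.4), (-40.5, 0.0), (-39.7, 0.6), (-38.9, 0.2), (-38.2, 0.8), (-37.4, 2.8), (-36.7, 2.8), (-35.9, 4.6), (-35.1, 5.7), (-34.4, 5.5), (-33.7, 7.2), (-33.0, 8.8)]
((608.681640625, 84.71131896972656), (65.24911499023438, 83.15166473388672), 32.231170654296875) [-0.55606879  0.91130931]
34.15
```

Home check: clip_center is about 1 mm from the axis after a gentle push that peaked at 8.8 N. Next I'll fold the keeper.

Run:
```python
from rig import bot
from h import *
u=U(33.7); q=tool(213.7); hw=9
def go(lead,tipz,**k): return bot.servo_line([*(A+(lead+hw)*u),tipz+19],speed=k.pop("speed",110),**k)
bot.move_to([*(A+118*u),215],q)
bot.move_gripper(0)
bot.servo_line([*(A+118*u),131],q,speed=250,until_force=15)
print(bot.read_state()["clock"])
for th in (2.1,1.57,1.3,1.05,0.8,0.55,0.35,0.2):
    s=50 if th>=1.57 else 50+(1.57-th)/1.57*22
    x=27+(-86*np.cos(th) if th>1.57 else -s*np.cos(th))+16*np.sin(th); zz=78+s*np.sin(th)+16*np.cos(th)
    if th>1.57: zz=115
    go(x,zz); st=bot.read_state(); print(th,round(x,1),round(zz,1),st["ft_force"].round(1))
go(-45,98,speed=60)
r=go(-45,88,speed=20,until_force=10); st=bot.read_state(); print(r,st["ee_pos"][2]-19,st["ft_force"],st["clock"])
```

```text
36.75
2.1 84.2 115 [ 0.7 -0.1  0.4]
1.57 43.0 128.0 [-0.2  0.5  0.4]
1.3 28.0 134.1 [-0.4  0.1  1.3]
1.05 12.4 135.7 [ 0.2 -0.2  0.3]
0.8 -3.9 132.8 [0.1 0.7 0.5]
0.55 -19.4 125.2 [-0.1  0.6  0.6]
0.35 -30.5 116.0 [0.3 0.9 0.6]
0.2 -37.6 107.4 [-0.1 -0.2 -0. ]
True 93.87987990700792 [-1.68975054  0.01389167  8.22962601] 40.1083
```

Contact stopped at 93.9 mm, and a fully folded lever should stop it at 94. I'll retreat and check.

Run:
```python
from rig import bot
from h import *
p=bot.read_state()["ee_pos"]; bot.servo_line([p[0],p[1],200],speed=200)
j=bot.read_state()["joint_positions"].copy(); j[0]-=0.65; bot.move_joints(j)
c=bot.read_camera("top"); cv2.imwrite("pics/t5.png",cv2.resize(c["image"][120:290,180:350],None,fx=3.5,fy=3.5,interpolation=cv2.INTER_CUBIC))
P,u,v=pts3(c); d=(P[:,:2]-A); x=d@U(33.7); y=d@U(123.7)
for a in range(20,-65,-10):
    k=(abs(x-a)<5)&(abs(y)<4); print(a,np.median(P[k,2]).round(1) if k.any() else None)
c=bot.read_camera("scene"); cv2.imwrite("pics/s5.png",cv2.resize(c["image"][170:360,250:520],None,fx=2.5,fy=2.5))
print(bot.read_state()["clock"])
```

```text
20 94.0
10 93.6
0 93.4
-10 93.7
-20 93.9
-30 93.9
-40 93.6
-50 93.9
-60 48.4
42.1833
```

View pics/t5.png

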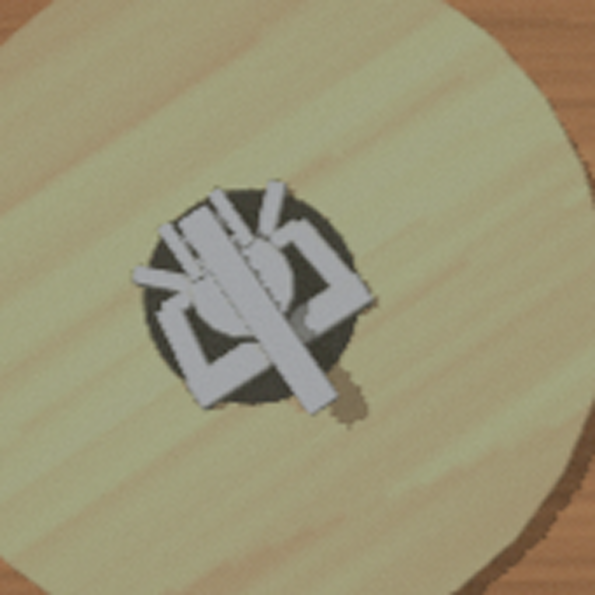

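View pics/s5.png

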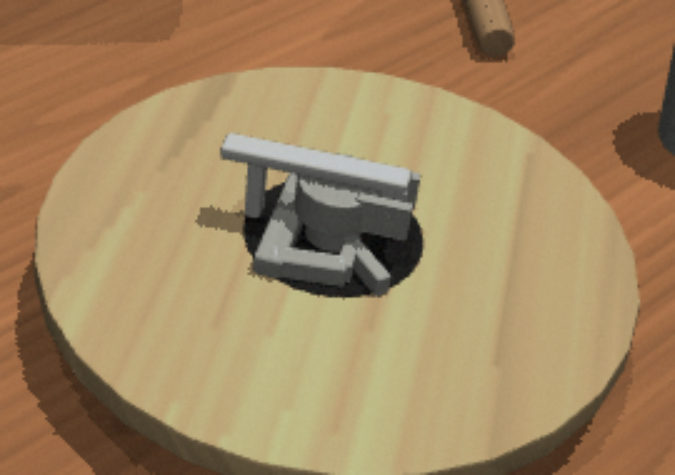

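The lever is level, at 93.4–94.0 mm along its whole length. Its nose at (255,195) in the scene crop hangs behind the clip's back bar, and in the top crop the clip still surrounds the core. I'm handing in.

Run:
```python
from rig import bot
bot.finish_job()
```

```text
the job is handed in; nothing more can be done
```

The clip is home on the spindle with the keeper folded down behind it, and I handed the job in at about 42 s of the 54 s allowed. The hand-in reports no verdict.

- **Lining up:** I slid the clip sideways into line with the spindle using closed fingers, so I never had to grip it.
- **Pressing the clip home:** I pushed it from behind with two spread fingers. The force rose to 11.5 N and fell to about 0 as it snapped in. That left it about 2.5 mm short by the camera, so I gave it one gentle extra push of up to 8.8 N. It then measured about 1 mm from the axis, with the keeper still raised.
- **Folding the keeper:** I swept the lever over and pressed down until contact at 93.9 mm; fully folded should be 94 mm. Depth along the lever reads 93.4–94.0 mm, so it is level, and the scene view shows the nose behind the back bar.
- **Not checked:** I did not measure the clip position again after folding, only saw it still around the core. I also did not measure the wrench, mallet, jar and cup at the end, though the arm was never sent close to them.

No check failed or disagreed with another.

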